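# Hook the spring balancer onto the mould's lifting bow

### The arm

A 6-joint arm with a two-finger parallel gripper is mounted at the origin on the work surface; the furniture and walls round the work are solid. World frame = base frame: x ahead of the robot, y to its left, z up, the work surface at z = 0. Lengths are in m, angles in rad, forces in N, time in s.
With the tool pointing down it reaches from about 0.375 to 0.975 m from the base axis. Payload 3.8 kg.
Tool frame: the origin (TCP) lies midway between the tips of the shut fingers; the grasp point (between the pads) lies 19 mm behind it; z points along the fingers, y is the line along which they close (so a half turn about z gives the same grasp; the last joint's range is limited). The gripper opens to 85 mm and grips with 20 to 120 N. Pads are 22 mm wide; open, the fingers measure 114 mm over their backs; the gripper's body (76 mm by 85 mm) begins 54 mm behind the grasp point. The pads swing forward as they close: fully open they stand 13 mm farther back than shut.
Start: joints at [1.16, 0.264, 1.604, -0, 1.274, -0.037], TCP at [0.246, 0.628, 0.231] pointing down, gripper open.
Joint ranges: [-2.63, 2.63], [-0.94, 2.18], [0.31, 2.57], [-1.31, 4.45], [0, 2.66], [-2.55, 2.55]. Speed limits (rad/s): [2.57, 2.57, 3.14, 3.14, 3.14, 3.14].

### API

Orientations are given as a rotation vector (axis times angle).
In Python, from workcell import read_state, vision, ticket gives the robot as it stands. The module is installed in compiled form; this text tells all that it offers.
- The arm moves only by the tool jog_arm, never from a script. Its arguments are lists of equal length, an entry for each row: "turn": the turn, a rotation vector about the tool's x, y, z in rad, a list of three; "delta_pos": the shift along the tool's x, y, z in m, a list of three; "gripper": the finger opening in m, from 0 to 0.0854. In form: {"turn": [[rx, ry, rz], ...], "delta_pos": [[dx, dy, dz], ...], "gripper": [gripper, ...]}. A call has 1 to 20 rows; each row shifts and turns the commanded pose from where the row before left it, along the tool's axes as they then stand; what a row does not reach is not made up. A row lasts 1/12 s, in which the tool goes at most 41.7 mm and 7.16 degrees, less where a joint would pass 70% of its speed; a pose out of reach is approached as far as the arm can. A call with a gripper value outside its range is refused whole. The fingers move at their own pace and stop on an object; "grip_force" is the grip in N (left out, the last holds). Time passes only in rows, so rows that do not move let the fingers close. It gives the time, the measured TCP pose, the force, the opening and the grip force at its end, in the units of the state.
- read_state(): the state, without advancing time (a new reading comes with each control period).
- vision.read_camera(name): name is "side" or "top" or "wrist"; returns the picture (384x512x3 uint8, red, green, blue); there is no depth.
- vision.calibration(name): a dict with "vfov" (degrees; the focal length in pixels is half the picture's height over the tangent of half this angle, whatever the lens; pixels are square), "cx", "cy" (the principal point, pixels), "R" (3x3) and "t" (3): a world point X has camera coordinates R X + t; the wrist camera has in their place "mount" (4x4, takes a point from camera to tool coordinates, whose origin is the TCP and whose axes are the flange's). Camera axes: x right, y down, z forward; pixel columns grow to the right and rows downward; lengths in m; the calibration is good to about 2 mm. A picture is of the moment at which its call begins: read the wrist's pose just before it. calibration takes no time and is no camera call.
- ticket.finish_job(): hands the job in; it is judged then, once.
The state is a dict: "time": time; "q": joint angles; "joint_vel": joint speeds; "joint_torque": joint torques, N m; "tool_pos": TCP position; "tcp_rot": TCP orientation; "wrist_force": force on the tool from outside, world axes, zero at the start; "torque": the same for the moment, N m; "width": opening from 0.0 (shut) to 1.0 (fully open); "grip_force": force on a finger pad.
Only numpy, scipy, OpenCV 4.12 (cv2) and the standard library are available. Lean on these libraries where they do the work, as an engineer would, in place of code of your own. Each camera call takes 0.05 s, during which the arm holds its last target. There are 200 camera calls.

### The job

Take the orange grip of the spring balancer, pull its hook down and swing it in under the steel lifting bow of the aluminium mould. Ease it up by feel until the bow lies in the hook and carries the balancer's whole pull, and only then let go, so that the hook neither snaps up nor strains the bow. The mould stays where it stands, and the other things on the table are left alone.

Things in the scene. Friction and masses are not known exactly. Their poses are not given: they have to be found in the camera images.
- stand: Grey bolted foot plate, 130 x 130 mm, of the balancer. Origin: under its centre on the table top, on the mast's vertical axis. On it turns a steel mast with a blue spring drum on top (400 mm high); a blue arm slides up and down the mast and carries hook and orange grip at its end, 200 mm from the mast axis. At mast = 0 the arm points along the foot's -x. All of this counts as the stand.
- mast (a joint): swing of mast, arm and hook about the vertical mast axis, rad; it turns freely, and stays where it is left. 0: the arm points along the foot's -x; positive: the hook swings to the foot's +y (the robot's left). Range -0.95 to 0.6.
- carriage (a joint): How far the arm with hook and grip is pulled down, m: 0 at rest at the top, at most 0.12. A spring pulls it up with about 9 N at the top to 14 N at the bottom. Let go, it flies up.
- grip (a point): Point in the orange grip, an upright cylinder 24 mm across and 48 mm high on the arm's end; 28 mm above the arm's top face, 20 mm below the grip's top, 200 mm from the mast axis, and 138 mm straight above hook (about 303 mm above the table at rest).
- hook: 9 mm steel J-hook under the arm's end, on a stiff buffer (1 mm per 8 N). Origin: lowest point of the inside of its throat, where the bow seats; 165 mm above the table at rest. Axes: x along the arm to the mast, z up; the hook lies in y-z, shank at -y, tip at +y. The throat is 23 mm wide, open upwards; lowest metal 9 mm below the origin, the arm's underside 90 mm above it.
- hook_tip (a point): Top of the hook's tip: 22 mm above and 20 mm to the +y side of hook's origin (outermost metal 24 mm). It must pass below the bow's cross bar: the hook goes in tip first, swinging to its +y (mast growing).
- mould: loose aluminium and steel mould block, 110 (x) x 90 (y) x 40 (z) mm, about 3 kg, heavier than the balancer's pull, with a lifting bow on top. Origin: centre of its underside.
- bow_mid (a point): Point on the mould 70 mm above the middle of its top face: the underside of the bow's bar at its middle setting. The bow is an upside-down U: a 10 mm round steel bar along the mould's x, over its middle, on two legs (64 mm clear between). They are screwed in to an unknown depth: the real underside is up to 15 mm below or above this point; find it by feel. It does not move under load.
- tape: grey roll of wide tape lying flat, 108 x 106 x 48 mm, a bystander. Origin: centre of its underside.
- wing_white: white plastic part, a short foot bar with one upright wing, 30 x 117 x 110 mm, a bystander. Origin: centre of its underside.
- wing_double: white plastic part, a short foot bar with two upright wings, 32 x 108 x 108 mm, a bystander. Origin: centre of its underside.
Not all that is in view belongs to the job. Leave any turquoise look-alike of the mould alone.

How it is judged:
By the outcome, as a careful person would: the job done as asked, in the order asked, and still so for the second after the job is handed in, with the robot touching nothing.
It also fails if it takes over 51 s, if anything falls off the work surface, if the arm or the gripper's body presses on something with over 40 N, if the wrist force passes 120 N, or if a joint passes its speed limit or range.

## Working session

There is one attempt and no reset: what is moved stays moved. The work goes in short steps, Python scripts to look and compute and a tool call to move; the robot and the scene stay as the last step left them, time stands still between calls to the robot, and variables do not carry over. Pictures are saved under pics/ and viewed, at most 12 in all, crops included, and the job is handed in when it is done.

Besides the shell and the picture viewer there is one more tool, called after "Emit:" as a command line: name --argument value ..., lists and objects as JSON in quotes. jog_arm: Moves the arm, as the interface text tells. Its arguments: {"type":"object","properties":{"turn":{"type":"array","items":{"type":"array","items":{"type":"number"}}},"delta_pos":{"type":"array","items":{"type":"array","items":{"type":"number"}}},"gripper":{"type":"array","items":{"type":"number"}},"grip_force":{"type":"number"}},"required":["turn","delta_pos","gripper"]}

```bash
mkdir -p pics
python3 - <<'E'
from workcell import read_state, vision
import cv2,numpy as np
s=read_state();print(s)
for n in("side","top"):
    im=vision.read_camera(n);np.save(n+".npy",im)
    cv2.imwrite(f"pics/{n}1.png",cv2.resize(im[:,:,::-1],(800,600),interpolation=cv2.INTER_CUBIC))
    c=vision.calibration(n);print(n,c, "campos",-np.array(c["R"]).T@np.array(c["t"]))
print(vision.calibration("wrist"))
E
```

```text
{'time': 0.0, 'q': array([ 1.16006980e+00,  2.64723241e-01,  1.60538554e+00, -4.49781313e-06,
        1.27369822e+00, -3.69295814e-02]), 'joint_vel': array([-0.00032286,  0.001003  ,  0.00148509,  0.00167783,  0.00134316,
        0.00099514]), 'joint_torque': array([ 1.03500341e-03, -5.15120173e+01, -3.67320156e+01,  5.14768669e-05,
        1.27659319e-02, -1.07887493e-05]), 'tool_pos': array([0.24620593, 0.62770619, 0.22997595]), 'tcp_rot': array([-0.58365356, -3.0864024 ,  0.0033925 ]), 'wrist_force': array([-0.1084924 ,  0.50711783,  0.06954873]), 'torque': array([ 0.01590328,  0.00993685, -0.03542965]), 'grip_force': 0.0, 'width': 0.9992330855109182}
side {'vfov': 45.58947691404928, 'cx': 255.63640655575153, 'cy': 187.5409116998643, 'R': array([[-0.99181302, -0.12660336,  0.01668915],
       [-0.07975058,  0.51202515, -0.85526025],
       [ 0.09973356, -0.84958922, -0.5179299 ]]), 't': array([0.47778691, 0.19980837, 1.54961303])} campos [0.3352617  1.27471704 0.96550523]
top {'vfov': 52.59171118264546, 'cx': 251.21469788683928, 'cy': 195.84716391250532, 'R': array([[ 0.00648323, -0.99997474, -0.00291348],
       [-0.99207285, -0.0060663 , -0.12551759],
       [ 0.12549675,  0.00370415, -0.99208712]]), 't': array([-0.00415884,  0.53007287,  1.488903  ])} campos [ 0.33904538 -0.00645828  1.54364283]
{'vfov': 64.78560095146267, 'cx': 256.95797517199395, 'cy': 189.02638702156642, 'mount': array([[-4.41440707e-04, -9.65249796e-01, -2.61328600e-01,
         6.46714117e-02],
       [ 9.99999578e-01, -2.15518344e-04, -8.93172363e-04,
        -1.06822536e-05],
       [ 8.05813334e-04, -2.61328884e-01,  9.65249483e-01,
        -1.42931858e-01],
       [ 0.00000000e+00,  0.00000000e+00,  0.00000000e+00,
         1.00000000e+00]])}
```

View pics/side1.png

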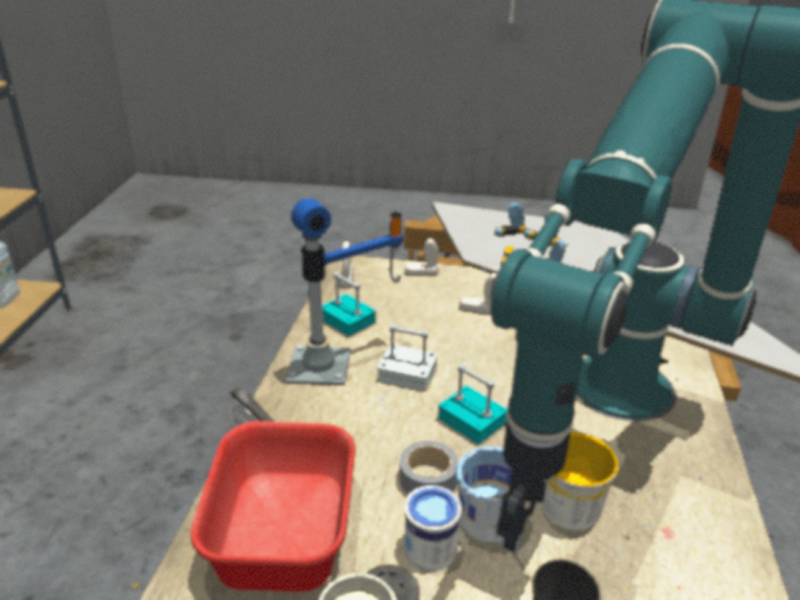

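View pics/top1.png

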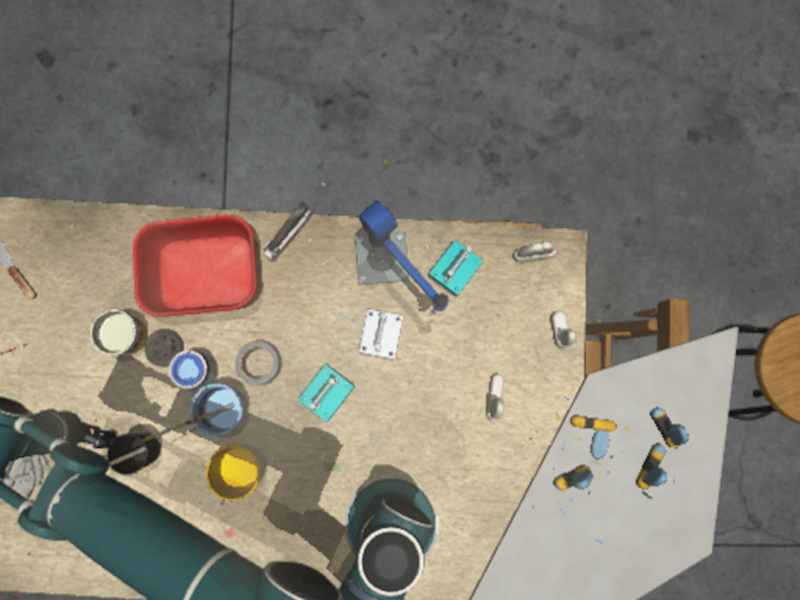

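The side view shows the orange grip at about (396,222), the silver mould at (408,365) and the foot at (318,365). In the top view the grip is at (440,300), the mould at (381,333) and the foot at (381,258), all in 800x600 pixels. The mould lies on the robot's left of the hook, so the mast has to grow.

```bash
cat > h.py <<'E'
import numpy as np,cv2
from workcell import read_state,vision
from scipy.spatial.transform import Rotation as Ro
def ray(c,u,v):
    f=192/np.tan(np.radians(c["vfov"])/2)
    R=np.array(c["R"]);t=np.array(c["t"])
    d=R.T@np.array([(u-c["cx"])/f,(v-c["cy"])/f,1.]);return -R.T@t,d/np.linalg.norm(d)
def onz(c,u,v,z):
    o,d=ray(c,u,v);return o+d*(z-o[2])/d[2]
def tri(r1,r2):
    A=np.zeros((3,3));b=np.zeros(3)
    for o,d in(r1,r2):
        P=np.eye(3)-np.outer(d,d);A+=P;b+=P@o
    p=np.linalg.solve(A,b);return p,[np.linalg.norm((np.eye(3)-np.outer(d,d))@(p-o)) for o,d in(r1,r2)]
def proj(c,X):
    f=192/np.tan(np.radians(c["vfov"])/2);p=np.array(c["R"])@X+np.array(c["t"]);return c["cx"]+f*p[0]/p[2],c["cy"]+f*p[1]/p[2]
def wcal(s):
    c=vision.calibration("wrist");M=np.array(c["mount"]);T=np.eye(4);T[:3,:3]=Ro.from_rotvec(s["tcp_rot"]).as_matrix();T[:3,3]=s["tool_pos"]
    W=np.linalg.inv(T@M);c["R"]=W[:3,:3];c["t"]=W[:3,3];return c
def blobs(m,lo=4):
    n,l,st,ce=cv2.connectedComponentsWithStats(m.astype(np.uint8));return [(st[i][:5].tolist(),ce[i].round(1).tolist()) for i in range(1,n) if st[i][4]>=lo],l
E
python3 - <<'E'
from h import *
S=np.load("side.npy");T=np.load("top.npy");cs=vision.calibration("side");ct=vision.calibration("top")
for n,I in(("side",S),("top",T)):
    h=cv2.cvtColor(I,cv2.COLOR_RGB2HSV);H,Sa,V=[h[...,i].astype(int) for i in range(3)]
    if n=="side": roi=(slice(125,165),slice(240,270))
    else: roi=(slice(180,205),slice(265,300))
    m=np.zeros(H.shape,bool);m[roi]=((H<18)&(Sa>150)&(V>60))[roi]
    print(n,"orange",blobs(m)[0])
    m=np.zeros(H.shape,bool)
    m[:]=(H>100)&(H<125)&(Sa>140)&(V>50)
    b=blobs(m,100)[0];print("blue",[x for x in b if x[0][0]>190 and x[0][1]<200])
# mould top in top view
h=cv2.cvtColor(T,cv2.COLOR_RGB2HSV)
m=np.zeros(T.shape[:2],np.uint8);m[190:235,222:265]=((h[...,1]<30)&(h[...,2]>140))[190:235,222:265]
m=cv2.morphologyEx(m,cv2.MORPH_CLOSE,np.ones((7,7)))
c=max(cv2.findContours(m,0,2)[0],key=cv2.contourArea);r=cv2.minAreaRect(c);print("mould",r)
P=np.array([onz(ct,*p,.04) for p in cv2.boxPoints(r)]);print(P.round(3),P.mean(0),np.linalg.norm(P[1]-P[0]),np.linalg.norm(P[2]-P[1]))
m=np.zeros(T.shape[:2],np.uint8);reg=h[140:190,220:270]
print("foot px",T[178,232],T[170,232])
a=cv2.resize(T[120:250,190:320,::-1],None,fx=4.5,fy=4.5,interpolation=cv2.INTER_CUBIC)
b=cv2.resize(S[110:260,170:320,::-1],None,fx=3.9,fy=3.9,interpolation=cv2.INTER_CUBIC)[:585]
w=400
out=np.hstack([cv2.resize(a,(400,400)),cv2.resize(b,(400,400))]);cv2.imwrite("pics/crop1.png",cv2.resize(out,(800,400)))
E
```

```text
side orange [([250, 139, 6, 12, 60], [252.7, 144.2]), ([264, 144, 4, 2, 4], [265.5, 144.5])]
blue [([207, 151, 50, 17, 228], [231.0, 158.4])]
top orange []
blue [([231, 130, 19, 16, 156], [240.1, 137.5])]
mould ((243.2307891845703, 213.34617614746094), (23.730052947998047, 28.829071044921875), 11.309932708740234)
[[ 0.415  0.085  0.04 ]
 [ 0.525  0.065  0.04 ]
 [ 0.507 -0.026  0.04 ]
 [ 0.397 -0.005  0.04 ]] [0.46090573 0.02967054 0.04      ] 0.11210565700366362 0.0925308605394727
foot px [179 180 174] [134 138 131]
```

View pics/crop1.png

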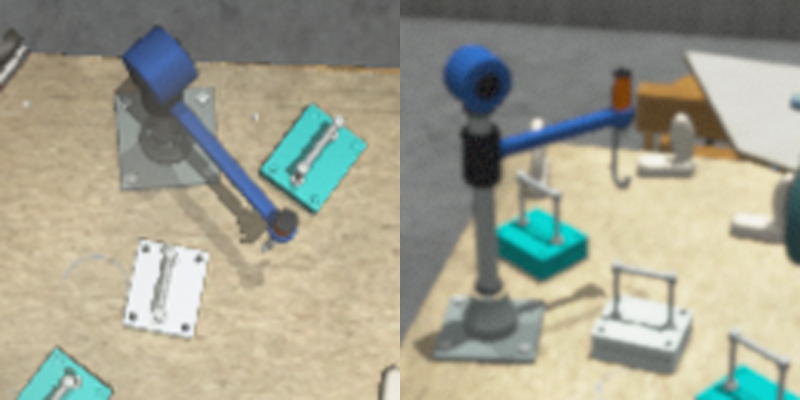

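Crop: the foot's corners are at (117,93), (215,87), (222,183) and (122,190). The grip's dark cap is at (285,219). The silver mould's bow runs along its length.

Run:
```python
from h import *
cs=vision.calibration("side");ct=vision.calibration("top")
f=130/400
F=np.array([onz(ct,190+a*f,120+b*f,.008) for a,b in((117,93),(215,87),(222,183),(122,190))]);print(F.round(3),F.mean(0),[np.linalg.norm(F[i]-F[i-1]) for i in range(4)])
g=onz(ct,190+285*f,120+219*f,.323);print("grip from top",g)
o,d=ray(cs,252.7,143.5)
# side ray at grip point closest
print("side ray at z .303:",onz(cs,252.7,143.5,.303))
print(tri(ray(cs,252.7,141),ray(ct,190+285*f,120+219*f)))
m=F.mean(0)
for q in (g,onz(cs,252.7,143.5,.303)):
    v=(q-m)[:2];print(np.linalg.norm(v),"dir deg from -x",np.degrees(np.arctan2(-v[1],-v[0])))
e=F[0]-F[1];print("foot yaw",np.degrees(np.arctan2(-e[0],e[1])))
# bow bar in mould: range circle
b=np.array([.461,.030]);print("mast-bow",np.linalg.norm(b-m[:2]),np.degrees(np.arctan2(*(-(b-m[:2]))[::-1])))
# bow bar height from both: side crop ends of bar (615,268),(673,276) left/right
k=150/400
for u,v in((615,268),(673,276),(644,272)):print("bar side on z .115",onz(cs,170+(u-400)*k,110+v*k,.115).round(3))
for u,v in((158,317),(171,252)):print("bar top on z .115",onz(ct,190+u*f,120+v*f,.115).round(3))
```

```text
[[ 0.719  0.094  0.008]
 [ 0.728 -0.035  0.008]
 [ 0.6   -0.044  0.008]
 [ 0.59   0.086  0.008]] [0.65888703 0.02540909 0.008     ] [np.float64(0.1293322531300446), np.float64(0.12907946766536738), np.float64(0.12823128505011022), np.float64(0.13043420887411458)]
grip from top [ 0.50899437 -0.10139313  0.323     ]
side ray at z .303: [ 0.50833741 -0.09128126  0.303     ]
(array([ 0.51057722, -0.10269011,  0.30676882]), [np.float64(0.0006718230423563128), np.float64(0.0006718230423562439)])
0.19633290990066854 dir deg from -x 40.22966701904789
0.19047788706454177 dir deg from -x 37.77910654525949
foot yaw 3.9158219308112563
mast-bow 0.19794027276436524 -1.3290049894183105
bar side on z .115 [0.497 0.028 0.115]
bar side on z .115 [0.424 0.035 0.115]
bar side on z .115 [0.46  0.031 0.115]
bar top on z .115 [0.419 0.034 0.115]
bar top on z .115 [0.497 0.02  0.115]
```

Emit:
jog_arm --turn '[[0,0,0],[0,0,0],[0,0,0.1215],[0,0,0.1215],[0,0,0.1215],[0,0,0.1215],[0,0,0.1215],[0,0,0.1215],[0,0,0.1215],[0,0,0.1215],[0,0,0.1215],[0,0,0.1215],[0,0,0.1215],[0,0,0.1215],[0,0,0.1215],[0,0,0.1215],[0,0,0.1215],[0,0,0.1215],[0,0,0.1215]]' --delta_pos '[[0,0,-0.035],[0,0,-0.035],[0,0,-0.035],[0,0,-0.035],[0,0,-0.03],[0,0,0],[0,0,0],[0,0,0],[0,0,0],[0,0,0],[0,0,0],[0,0,0],[0,0,0],[0,0,0],[0,0,0],[0,0,0],[0,0,0],[0,0,0],[0,0,0]]' --gripper '[0.085,0.085,0.085,0.085,0.085,0.085,0.085,0.085,0.085,0.085,0.085,0.085,0.085,0.085,0.085,0.085,0.085,0.085,0.085]'

```text
time: 1.68
tool_pos: [0.2464, 0.6282, 0.4004]
tcp_rot: [2.952, 1.071, -0.002]
wrist_force: [-0.1, 0.4, 0.0]
width: 0.996
grip_force: 0.0
```

```bash
cat >> h.py <<'E'
def st():
    s=read_state();R=Ro.from_rotvec(s["tcp_rot"]).as_matrix();s["R"]=R
    print("t",round(s["time"],2),"tcp",s["tool_pos"].round(4),"xang",round(np.degrees(np.arctan2(R[1,0],R[0,0])),2),"z",R[:,2].round(3),"F",s["wrist_force"].round(1),"T",s["torque"].round(2),"w",round(s["width"]*85.4,1),"gf",round(s["grip_force"],1));return s
E
python3 - <<'E'
from h import *
s=st();print(s["q"].round(2)); print(s["R"].T@(np.array([.507,-.103,.39])-s["tool_pos"]))
E
```

```text
t 1.68 tcp [0.2464 0.6282 0.4004] xang 39.9 z [-0.001 -0.001 -1.   ] F [-0.1  0.4  0. ] T [ 0.01 -0.02 -0.01] w 85.0 gf 0.0
[ 1.16  0.21  1.36 -0.    1.57  2.03]
[-0.26898847  0.72810835  0.01125826]
```

Emit:
jog_arm --turn '[[0,0,0],[0,0,0],[0,0,0],[0,0,0],[0,0,0],[0,0,0],[0,0,0],[0,0,0],[0,0,0],[0,0,0],[0,0,0],[0,0,0],[0,0,0],[0,0,0],[0,0,0],[0,0,0],[0,0,0],[0,0,0],[0,0,0],[0,0,0]]' --delta_pos '[[-0.0142,0.0383,0],[-0.0142,0.0383,0],[-0.0142,0.0383,0],[-0.0142,0.0383,0],[-0.0142,0.0383,0],[-0.0142,0.0383,0],[-0.0142,0.0383,0],[-0.0142,0.0383,0],[-0.0142,0.0383,0],[-0.0142,0.0383,0],[-0.0142,0.0383,0],[-0.0142,0.0383,0],[-0.0142,0.0383,0],[-0.0142,0.0383,0],[-0.0142,0.0383,0],[-0.0142,0.0383,0],[-0.0142,0.0383,0],[-0.0142,0.0383,0],[-0.0134,0.0387,0],[0,0,0]]' --gripper '[0.085,0.085,0.085,0.085,0.085,0.085,0.085,0.085,0.085,0.085,0.085,0.085,0.085,0.085,0.085,0.085,0.085,0.085,0.085,0.085]'

```text
time: 3.35
tool_pos: [0.5126, -0.1075, 0.3996]
tcp_rot: [2.951, 1.071, -0.004]
wrist_force: [0.1, 0.4, -0.6]
width: 0.999
grip_force: 0.0
```

Run:
```python
from h import *
s=st();c=wcal(s);I=vision.read_camera("wrist");cv2.imwrite("pics/w1.png",cv2.resize(I[:,:,::-1],(800,600)))
print(s["R"].T@(np.array([.507,-.103,.39])-s["tool_pos"]))
h=cv2.cvtColor(I,cv2.COLOR_RGB2HSV).astype(int)
b,_=blobs((h[...,0]<18)&(h[...,1]>150)&(h[...,2]>60),30);print("orange",b)
print("expected grip top px",proj(c,np.array([.507,-.103,.323])))
np.save("w1.npy",I)
```

```text
t 3.35 tcp [ 0.5126 -0.1075  0.3996] xang 39.88 z [-0.002 -0.003 -1.   ] F [ 0.1  0.4 -0.6] T [ 0.04 -0.02  0.04] w 85.3 gf 0.0
[-0.00138027 -0.00702084  0.00956356]
orange [([236, 168, 27, 18, 239], [250.0, 175.4])]
expected grip top px (np.float64(245.97264257511085), np.float64(199.4826987113178))
```

View pics/w1.png

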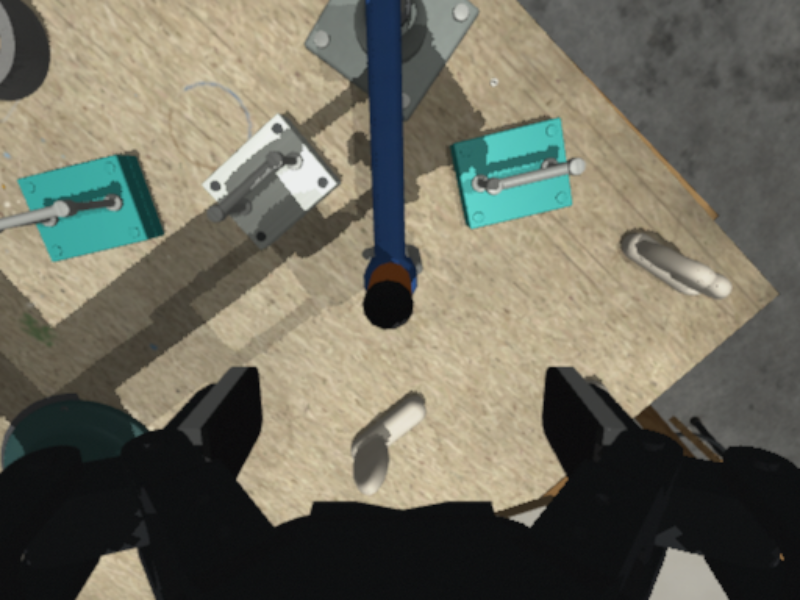

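The black cap of the grip is at (388,303) in the 800x600 view, so (248.3,194) in the raw picture. The arm runs straight up the picture, and the fingers are open on both sides of it.

Run:
```python
from h import *
s=st();c=wcal(s)
g=onz(c,248.3,194,.323);print(g)
print(s["R"].T@(g-s["tool_pos"]), "mast dist",np.hypot(*(g[:2]-[.659,.0254])))
# arm direction: edges on arm top z .275, px rows
I=np.load("w1.npy");h=cv2.cvtColor(I,cv2.COLOR_RGB2HSV).astype(int)
P=[]
for r in (10,150):
    x=np.where((h[r,:,0]>100)&(h[r,:,0]<128)&(h[r,:,1]>120))[0];x=x[(x>220)&(x<275)];p=onz(c,x.mean(),r,.275);P.append(p);print(r,x.min(),x.max(),p)
v=P[0]-P[1];print("arm ang",np.degrees(np.arctan2(v[1],v[0])))
# mould corners in 800 px: right, top, left, bottom
Q=[onz(c,u*.64,v*.64,.04) for u,v in((339,183),(280,114),(203,185),(262,247))];print(np.array(Q).round(3),np.mean(Q,0).round(4))
# foot corner
```

```text
t 3.4 tcp [ 0.5117 -0.1044  0.3998] xang 39.93 z [-0.003 -0.    -1.   ] F [ 0.2 -0.4 -0.2] T [ 0.05 -0.04  0.04] w 84.9 gf 0.0
[ 0.5104857 -0.0983704  0.323    ]
[ 0.00310614 -0.00531579  0.07677582] mast dist 0.19332772724034844
10 235 255 [ 0.61391113 -0.00807576  0.275     ]
150 240 257 [ 0.53029371 -0.08054254  0.275     ]
arm ang 40.91373792900978
[[ 0.509 -0.023  0.04 ]
 [ 0.525  0.063  0.04 ]
 [ 0.417  0.084  0.04 ]
 [ 0.404 -0.001  0.04 ]] [0.4638 0.0305 0.04  ]
```

Emit:
jog_arm --turn '[[0,0,0.0],[0,0,0.015],[0,0,0],[0,0,0],[0,0,0],[0,0,0],[0,0,0],[0,0,0]]' --delta_pos '[[0.0005,-0.003,0],[0,0,0.02],[0,0,0.025],[0,0,0.025],[0,0,0.025],[0,0,0.019],[0,0,0],[0,0,0]]' --gripper '[0.085,0.085,0.085,0.085,0.085,0.085,0.085,0.085]'

```text
time: 4.07
tool_pos: [0.5088, -0.0967, 0.2865]
tcp_rot: [-2.955, -1.061, 0.003]
wrist_force: [-0.0, -0.0, 0.4]
width: 0.996
grip_force: 0.0
```

Emit:
jog_arm --turn '[[0,0,0],[0,0,0],[0,0,0],[0,0,0],[0,0,0],[0,0,0],[0,0,0],[0,0,0],[0,0,0],[0,0,0]]' --delta_pos '[[0,0,0],[0,0,0],[0,0,0],[0,0,0],[0,0,0],[0,0,0],[0,0,0],[0,0,0],[0,0,0],[0,0,0]]' --gripper '[0.05,0.035,0.015,0.015,0.015,0.015,0.015,0.015,0.015,0.015]' --grip_force 60

```text
time: 4.9
tool_pos: [0.5104, -0.0988, 0.2884]
tcp_rot: [2.957, 1.058, 0.002]
wrist_force: [-1.0, -0.0, 5.5]
width: 0.263
grip_force: 58.7
```

Run:
```python
from h import *
s=st();I=vision.read_camera("side");cv2.imwrite("pics/s2.png",cv2.resize(I[100:270,170:380,::-1],None,fx=3.8,fy=3.5,interpolation=cv2.INTER_CUBIC))
```

```text
t 4.9 tcp [ 0.5104 -0.0988  0.2884] xang 39.37 z [ 0.002 -0.    -1.   ] F [-1.  -0.   5.5] T [0.03 0.15 0.02] w 22.4 gf 58.7
```

View pics/s2.png

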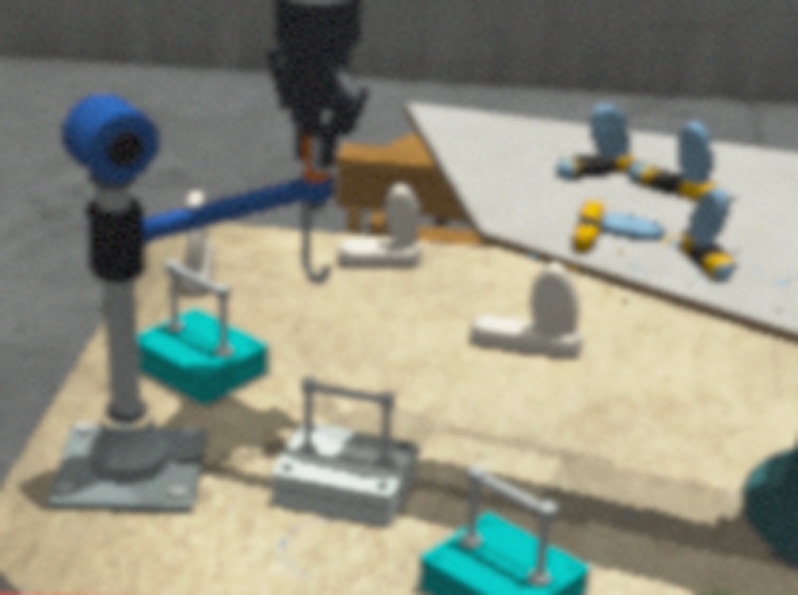

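Grip held. Now pull the hook straight down.

Emit:
jog_arm --turn '[[0,0,0],[0,0,0],[0,0,0],[0,0,0],[0,0,0],[0,0,0],[0,0,0],[0,0,0],[0,0,0],[0,0,0],[0,0,0],[0,0,0]]' --delta_pos '[[0,0,0.005],[0,0,0.01],[0,0,0.01],[0,0,0.01],[0,0,0.01],[0,0,0.01],[0,0,0.01],[0,0,0.01],[0,0,0.01],[0,0,0.01],[0,0,0],[0,0,0]]' --gripper '[0.015,0.015,0.015,0.015,0.015,0.015,0.015,0.015,0.015,0.015,0.015,0.015]'

```text
time: 5.95
tool_pos: [0.5109, -0.0993, 0.1944]
tcp_rot: [2.956, 1.058, 0.003]
wrist_force: [-2.2, -1.1, 13.3]
width: 0.264
grip_force: 59.8
```

Run:
```python
from h import *
s=st();c=vision.calibration("side");I=vision.read_camera("side");cv2.imwrite("pics/s3.png",cv2.resize(I[120:250,190:320,::-1],(600,600),interpolation=cv2.INTER_CUBIC))
p=s["tool_pos"];ps=[]
for z in (.06,.065,.07,.075,.08):
    u,v=proj(c,np.array([p[0],p[1],z]));print(z,(u-190)*600/130,(v-120)*600/130)
u,v=proj(c,p+[0,0,.019]);print("grip",(u-190)*600/130,(v-120)*600/130)
```

```text
t 5.95 tcp [ 0.5109 -0.0993  0.1944] xang 39.39 z [ 0.002 -0.001 -1.   ] F [-2.2 -1.1 13.3] T [0.02 0.62 0.16] w 22.5 gf 59.8
0.06 283.3646341786898 384.29583085545846
0.065 283.44049755341916 378.94885658453984
0.07 283.51659925523495 373.5850846322289
0.075 283.5929404089711 368.2044357183591
0.08 283.6695221465523 362.8068300630717
grip 285.8055192650911 212.25827252367637
```

View pics/s3.png

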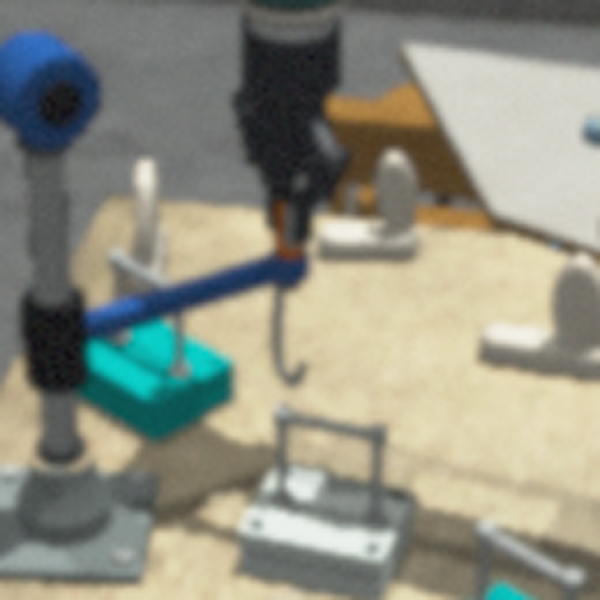

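The lowest point of the hook is at about (290,383) in the crop, which puts the hook at z of about 0.072. I'll go a bit lower, then swing most of the arc and check the forces.

Emit:
jog_arm --turn '[[0,0,0],[0,0,0],[0,0,0.02],[0,0,0.04],[0,0,0.04],[0,0,0.04],[0,0,0.04],[0,0,0.04],[0,0,0.02],[0,0,0],[0,0,0],[0,0,0]]' --delta_pos '[[0,0,0.004],[0,0,0.004],[0,-0.0039,0],[0.0001,-0.0078,0],[0.0001,-0.0078,0],[0.0001,-0.0078,0],[0.0001,-0.0078,0],[0.0001,-0.0078,0],[0,-0.0039,0],[0,0,0],[0,0,0],[0,0,0]]' --gripper '[0.015,0.015,0.015,0.015,0.015,0.015,0.015,0.015,0.015,0.015,0.015,0.015]'

```text
time: 7.0
tool_pos: [0.4845, -0.0602, 0.1867]
tcp_rot: [3.061, 0.697, -0.0]
wrist_force: [-6.4, -2.0, 13.8]
width: 0.262
grip_force: 59.9
```

Run:
```python
from h import *
s=st();print("F tool",(s["R"].T@s["wrist_force"]).round(1),"T tool",(s["R"].T@s["torque"]).round(2));p=s["tool_pos"][:2]
v=np.array([.661,.027])-p;print(np.hypot(*v),np.degrees(np.arctan2(v[1],v[0])))
```

```text
t 7.0 tcp [ 0.4845 -0.0602  0.1867] xang 25.67 z [ 0.    -0.002 -1.   ] F [-6.4 -2.  13.8] T [-0.2   0.99  0.14] w 22.4 gf 59.9
F tool [ -6.7  -1.  -13.8] T tool [ 0.25 -0.98 -0.14]
0.1968669583005656 26.288372036928333
```

Emit:
jog_arm --turn '[[0,0,0],[0,0,0.02],[0,0,0.04],[0,0,0.04],[0,0,0.04],[0,0,0.04],[0,0,0.04],[0,0,0.02],[0,0,0],[0,0,0],[0,0,0]]' --delta_pos '[[-0.0025,0,0],[0,-0.0039,0],[0.0,-0.0078,0],[0.0,-0.0078,0],[0.0,-0.0078,0],[0.0,-0.0078,0],[0.0,-0.0078,0],[0,-0.0039,0],[0,0,0],[0,0,0],[0,0,0]]' --gripper '[0.015,0.015,0.015,0.015,0.015,0.015,0.015,0.015,0.015,0.015,0.015]'

```text
time: 7.92
tool_pos: [0.4683, -0.0164, 0.1874]
tcp_rot: [3.124, 0.326, 0.007]
wrist_force: [-2.0, 1.4, 14.1]
width: 0.259
grip_force: 59.9
```

Run:
```python
from h import *
s=st();print("F tool",(s["R"].T@s["wrist_force"]).round(1),"T tool",(s["R"].T@s["torque"]).round(2));p=s["tool_pos"][:2]
v=np.array([.661,.027])-p;print(np.hypot(*v),np.degrees(np.arctan2(v[1],v[0])))
for n in("side","top"):
    c=vision.calibration(n);I=vision.read_camera(n);np.save(n+"3.npy",I)
S=np.load("side3.npy")[130:260,180:310,::-1];T=np.load("top3.npy")[150:250,210:310,::-1]
cv2.imwrite("pics/st3.png",np.hstack([cv2.resize(S,(400,400),interpolation=2),cv2.resize(T,(400,400),interpolation=2)]))
```

```text
t 7.92 tcp [ 0.4683 -0.0164  0.1874] xang 11.93 z [ 0.004 -0.    -1.   ] F [-2.   1.4 14.1] T [0.16 0.47 0.31] w 22.1 gf 59.9
F tool [ -1.6  -1.7 -14.1] T tool [ 0.25 -0.43 -0.31]
0.19757262190627548 12.685957583129875
```

View pics/st3.png

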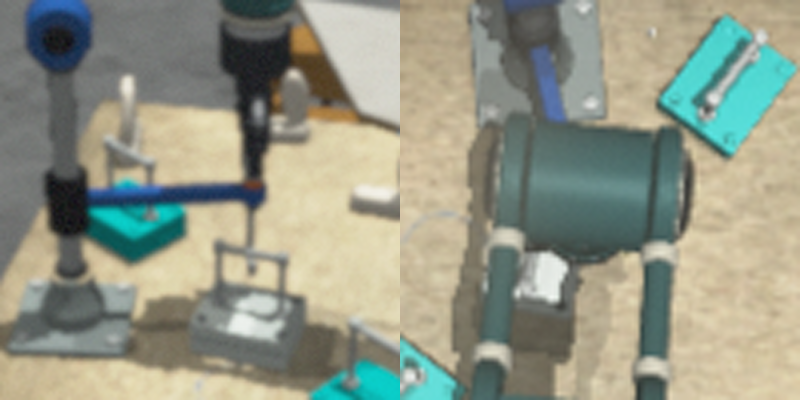

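The side view shows the hook just behind the bow and lower than its bar, within the span between the legs. Next I swing it in.

Emit:
jog_arm --turn '[[0,0,0.02],[0,0,0.03],[0,0,0.03],[0,0,0.03],[0,0,0.03],[0,0,0.03],[0,0,0.03],[0,0,0.02],[0,0,0.015],[0,0,0],[0,0,0],[0,0,0]]' --delta_pos '[[-0.0002,-0.0039,0],[0.0,-0.0059,0],[0.0,-0.0059,0],[0.0,-0.0059,0],[0.0,-0.0059,0],[0.0,-0.0059,0],[0,-0.0059,0],[0,-0.0039,0],[0,-0.003,0],[0,0,0],[0,0,0],[0,0,0]]' --gripper '[0.015,0.015,0.015,0.015,0.015,0.015,0.015,0.015,0.015,0.015,0.015,0.015]'

```text
time: 9.02
tool_pos: [0.4627, 0.0297, 0.1871]
tcp_rot: [-3.141, 0.042, -0.005]
wrist_force: [-3.7, 1.7, 13.3]
width: 0.268
grip_force: 59.9
```

Run:
```python
from h import *
s=st();print("F tool",(s["R"].T@s["wrist_force"]).round(1),"T tool",(s["R"].T@s["torque"]).round(2))
I=vision.read_camera("side");cv2.imwrite("pics/s4.png",cv2.resize(I[170:260,210:300,::-1],(600,600),interpolation=cv2.INTER_CUBIC))
c=vision.calibration("side")
def pr(X): 
    u,v=proj(c,np.array(X));return round((u-210)*600/90),round((v-170)*600/90)
p=s["tool_pos"];h=p+[0,0,.019-.138]
print("hook",h,pr(h),"low",pr(h-[0,0,.009]),"tip",pr(h+[0,.02,.022]),"bar under .110",pr([.4625,.030,.110]),"bar ctr",pr([.4625,.03,.115]))
```

```text
t 9.02 tcp [0.4627 0.0297 0.1871] xang -1.54 z [ 0.003  0.001 -1.   ] F [-3.7  1.7 13.3] T [0.17 0.72 0.27] w 22.9 gf 59.9
F tool [ -3.7  -1.6 -13.3] T tool [ 0.15 -0.72 -0.27]
hook [0.46269137 0.0297347  0.06806296] (336, 355) low (336, 369) tip (333, 342) bar under .110 (339, 286) bar ctr (339, 278)
```

View pics/s4.png

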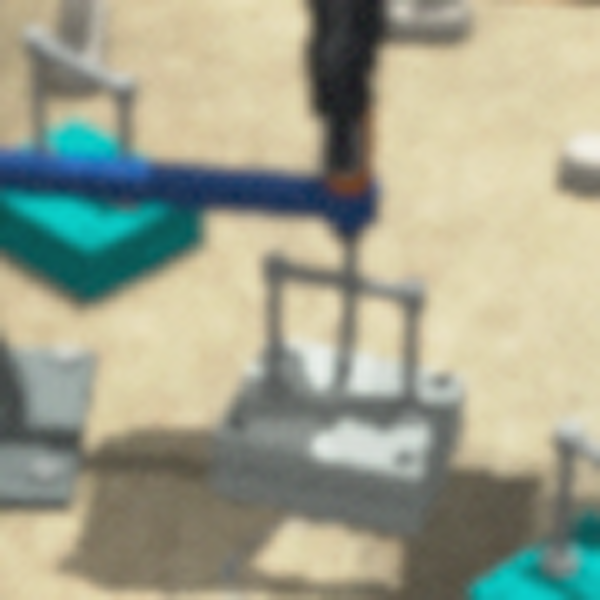

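The hook stands between the legs below the bar, with the bar at (348,281) and the hook's foot near (342,388). Now raise it while watching the force; a contact after about 20 mm would be the tip, after about 40 mm the throat.

Emit:
jog_arm --turn '[[0,0,0],[0,0,0],[0,0,0],[0,0,0],[0,0,0],[0,0,0],[0,0,0],[0,0,0]]' --delta_pos '[[-0.0008,0,-0.003],[0,0,-0.004],[0,0,-0.004],[0,0,-0.004],[0,0,-0.004],[0,0,-0.002],[0,0,0],[0,0,0]]' --gripper '[0.015,0.015,0.015,0.015,0.015,0.015,0.015,0.015]'

```text
time: 9.73
tool_pos: [0.4627, 0.0297, 0.2086]
tcp_rot: [-3.141, 0.043, -0.008]
wrist_force: [-1.4, 1.1, 12.3]
width: 0.267
grip_force: 59.8
```

Emit:
jog_arm --turn '[[0,0,0],[0,0,0],[0,0,0],[0,0,0],[0,0,0],[0,0,0]]' --delta_pos '[[0,0,-0.0015],[0,0,-0.0015],[0,0,-0.0015],[0,0,-0.0015],[0,0,0],[0,0,0]]' --gripper '[0.015,0.015,0.015,0.015,0.015,0.015]'

```text
time: 10.23
tool_pos: [0.4627, 0.0296, 0.2145]
tcp_rot: [-3.141, 0.042, -0.008]
wrist_force: [-1.6, 1.8, 13.5]
width: 0.258
grip_force: 59.8
```

Emit:
jog_arm --turn '[[0,0,0],[0,0,0],[0,0,0],[0,0,0],[0,0,0],[0,0,0]]' --delta_pos '[[0,0,-0.0015],[0,0,-0.0015],[0,0,-0.0015],[0,0,-0.0015],[0,0,0],[0,0,0]]' --gripper '[0.015,0.015,0.015,0.015,0.015,0.015]'

```text
time: 10.73
tool_pos: [0.4627, 0.0296, 0.2205]
tcp_rot: [-3.141, 0.042, -0.008]
wrist_force: [-1.1, 2.2, 13.0]
width: 0.264
grip_force: 59.8
```

Emit:
jog_arm --turn '[[0,0,0],[0,0,0],[0,0,0],[0,0,0],[0,0,0]]' --delta_pos '[[0,0,-0.001],[0,0,-0.001],[0,0,-0.001],[0,0,0],[0,0,0]]' --gripper '[0.015,0.015,0.015,0.015,0.015]'

```text
time: 11.15
tool_pos: [0.4627, 0.0297, 0.2234]
tcp_rot: [-3.141, 0.043, -0.008]
wrist_force: [-0.8, 1.7, 12.9]
width: 0.269
grip_force: 59.8
```

Emit:
jog_arm --turn '[[0,0,0],[0,0,0],[0,0,0],[0,0,0]]' --delta_pos '[[0,0,-0.001],[0,0,-0.001],[0,0,0],[0,0,0]]' --gripper '[0.015,0.015,0.015,0.015]'

```text
time: 11.48
tool_pos: [0.4627, 0.0297, 0.2254]
tcp_rot: [-3.141, 0.043, -0.008]
wrist_force: [-0.7, 2.0, 11.7]
width: 0.269
grip_force: 59.8
```

Emit:
jog_arm --turn '[[0,0,0],[0,0,0],[0,0,0],[0,0,0]]' --delta_pos '[[0,0,-0.001],[0,0,0],[0,0,0],[0,0,0]]' --gripper '[0.015,0.015,0.015,0.015]'

```text
time: 11.82
tool_pos: [0.4627, 0.0297, 0.2264]
tcp_rot: [-3.141, 0.043, -0.008]
wrist_force: [-0.5, 2.3, 12.2]
width: 0.268
grip_force: 59.8
```

Emit:
jog_arm --turn '[[0,0,0],[0,0,0],[0,0,0],[0,0,0]]' --delta_pos '[[0,0,-0.001],[0,0,0],[0,0,0],[0,0,0]]' --gripper '[0.015,0.015,0.015,0.015]'

```text
time: 12.15
tool_pos: [0.4627, 0.0297, 0.2274]
tcp_rot: [-3.141, 0.043, -0.008]
wrist_force: [-0.4, 2.5, 11.7]
width: 0.267
grip_force: 59.8
```

Emit:
jog_arm --turn '[[0,0,0],[0,0,0],[0,0,0],[0,0,0]]' --delta_pos '[[0,0,-0.001],[0,0,0],[0,0,0],[0,0,0]]' --gripper '[0.015,0.015,0.015,0.015]'

```text
time: 12.48
tool_pos: [0.4627, 0.0297, 0.2284]
tcp_rot: [-3.141, 0.042, -0.008]
wrist_force: [-0.3, 2.3, 12.8]
width: 0.261
grip_force: 59.8
```

Emit:
jog_arm --turn '[[0,0,0],[0,0,0],[0,0,0],[0,0,0]]' --delta_pos '[[0,0,-0.001],[0,0,0],[0,0,0],[0,0,0]]' --gripper '[0.015,0.015,0.015,0.015]'

```text
time: 12.82
tool_pos: [0.4627, 0.0296, 0.2294]
tcp_rot: [-3.141, 0.043, -0.008]
wrist_force: [-1.5, 2.5, 12.4]
width: 0.265
grip_force: 59.8
```

Emit:
jog_arm --turn '[[0,0,0],[0,0,0],[0,0,0],[0,0,0]]' --delta_pos '[[0,0,-0.001],[0,0,0],[0,0,0],[0,0,0]]' --gripper '[0.015,0.015,0.015,0.015]'

```text
time: 13.15
tool_pos: [0.4627, 0.0296, 0.2304]
tcp_rot: [-3.141, 0.043, -0.008]
wrist_force: [-2.2, 1.4, 11.4]
width: 0.264
grip_force: 59.8
```

Emit:
jog_arm --turn '[[0,0,0],[0,0,0],[0,0,0],[0,0,0]]' --delta_pos '[[0,0,-0.001],[0,0,0],[0,0,0],[0,0,0]]' --gripper '[0.015,0.015,0.015,0.015]'

```text
time: 13.48
tool_pos: [0.4627, 0.0297, 0.2314]
tcp_rot: [-3.141, 0.043, -0.008]
wrist_force: [0.4, 1.2, 11.7]
width: 0.265
grip_force: 59.8
```

Run:
```python
from h import *
s=st()
I=vision.read_camera("side");cv2.imwrite("pics/s5.png",cv2.resize(I[170:260,210:300,::-1],(600,600),interpolation=cv2.INTER_CUBIC))
```

```text
t 13.48 tcp [0.4627 0.0297 0.2314] xang -1.55 z [ 0.005  0.001 -1.   ] F [ 0.4  1.2 11.7] T [0.08 0.25 0.25] w 22.6 gf 59.8
```

View pics/s5.png

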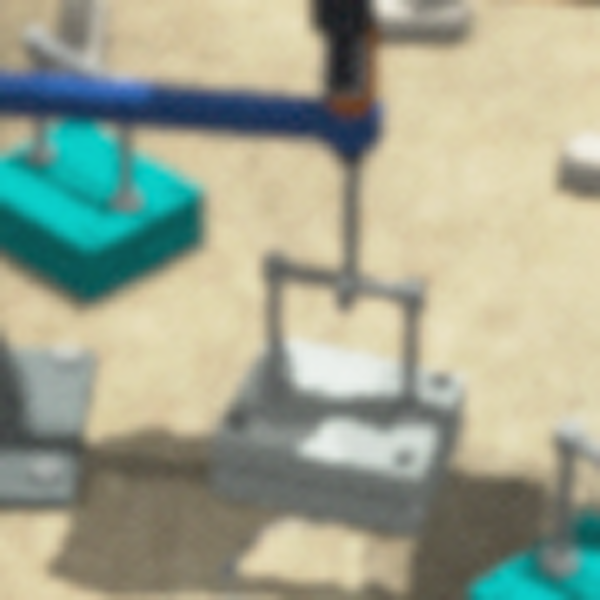

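The hook's throat now surrounds the bar: its tip shows in front of the bar at (348,265) and its bottom at (345,303). It is nearly seated, so I go on in finer steps.

Emit:
jog_arm --turn '[[0,0,0],[0,0,0],[0,0,0],[0,0,0]]' --delta_pos '[[0,0,-0.001],[0,0,0],[0,0,0],[0,0,0]]' --gripper '[0.015,0.015,0.015,0.015]'

```text
time: 13.87
tool_pos: [0.4627, 0.0297, 0.2324]
tcp_rot: [-3.141, 0.043, -0.008]
wrist_force: [-0.8, 1.8, 12.2]
width: 0.266
grip_force: 59.8
```

Emit:
jog_arm --turn '[[0,0,0],[0,0,0],[0,0,0],[0,0,0]]' --delta_pos '[[0,0,-0.0007],[0,0,0],[0,0,0],[0,0,0]]' --gripper '[0.015,0.015,0.015,0.015]'

```text
time: 14.2
tool_pos: [0.4627, 0.0296, 0.2329]
tcp_rot: [-3.141, 0.043, -0.008]
wrist_force: [0.2, 2.2, 12.0]
width: 0.268
grip_force: 59.8
```

Emit:
jog_arm --turn '[[0,0,0],[0,0,0],[0,0,0],[0,0,0]]' --delta_pos '[[0,0,-0.0007],[0,0,0],[0,0,0],[0,0,0]]' --gripper '[0.015,0.015,0.015,0.015]'

```text
time: 14.53
tool_pos: [0.4627, 0.0296, 0.2333]
tcp_rot: [-3.141, 0.043, -0.008]
wrist_force: [0.4, 2.5, 9.3]
width: 0.264
grip_force: 59.7
```

Contact. I keep easing up until the bow carries everything.

Emit:
jog_arm --turn '[[0,0,0],[0,0,0],[0,0,0],[0,0,0]]' --delta_pos '[[0,0,-0.0007],[0,0,0],[0,0,0],[0,0,0]]' --gripper '[0.015,0.015,0.015,0.015]'

```text
time: 14.87
tool_pos: [0.4627, 0.0297, 0.2336]
tcp_rot: [-3.141, 0.043, -0.008]
wrist_force: [1.0, 1.4, 7.5]
width: 0.266
grip_force: 59.5
```

Emit:
jog_arm --turn '[[0,0,0],[0,0,0],[0,0,0],[0,0,0]]' --delta_pos '[[0,0,-0.0005],[0,0,0],[0,0,0],[0,0,0]]' --gripper '[0.015,0.015,0.015,0.015]'

```text
time: 15.2
tool_pos: [0.4627, 0.0296, 0.2338]
tcp_rot: [-3.141, 0.043, -0.008]
wrist_force: [0.8, 1.8, 6.9]
width: 0.264
grip_force: 59.4
```

Emit:
jog_arm --turn '[[0,0,0],[0,0,0],[0,0,0],[0,0,0],[0,0,0]]' --delta_pos '[[0,0,-0.0005],[0,0,-0.0005],[0,0,0],[0,0,0],[0,0,0]]' --gripper '[0.015,0.015,0.015,0.015,0.015]'

```text
time: 15.62
tool_pos: [0.4627, 0.0296, 0.2341]
tcp_rot: [-3.141, 0.043, -0.007]
wrist_force: [5.0, 2.8, 4.3]
width: 0.26
grip_force: 59.1
```

Emit:
jog_arm --turn '[[0,0,0],[0,0,0],[0,0,0],[0,0,0]]' --delta_pos '[[0,0,-0.0005],[0,0,0],[0,0,0],[0,0,0]]' --gripper '[0.015,0.015,0.015,0.015]'

```text
time: 15.95
tool_pos: [0.4626, 0.0296, 0.2343]
tcp_rot: [-3.141, 0.043, -0.007]
wrist_force: [6.3, 1.7, 3.3]
width: 0.265
grip_force: 59.0
```

Emit:
jog_arm --turn '[[0,0,0],[0,0,0],[0,0,0],[0,0,0],[0,0,0]]' --delta_pos '[[0.0008,0,-0.0004],[0.0005,0,-0.0003],[0,0,0],[0,0,0],[0,0,0]]' --gripper '[0.015,0.015,0.015,0.015,0.015]'

```text
time: 16.37
tool_pos: [0.4626, 0.0296, 0.2343]
tcp_rot: [-3.141, 0.043, -0.002]
wrist_force: [5.0, 4.1, 2.9]
width: 0.265
grip_force: 58.8
```

Run:
```python
from h import *
s=st()
```

```text
t 16.37 tcp [0.4626 0.0296 0.2343] xang -1.58 z [ 0.001  0.001 -1.   ] F [5.  4.1 2.9] T [ 0.43 -0.61  0.38] w 22.7 gf 58.8
```

Emit:
jog_arm --turn '[[0,0,0],[0,0,0],[0,0,0],[0,0,0],[0,0,0]]' --delta_pos '[[0.001,-0.0005,-0.0004],[0.0005,-0.0005,-0.0003],[0,0,0],[0,0,0],[0,0,0]]' --gripper '[0.015,0.015,0.015,0.015,0.015]'

```text
time: 16.78
tool_pos: [0.4626, 0.0298, 0.2343]
tcp_rot: [3.14, -0.044, -0.003]
wrist_force: [-2.0, -0.5, 3.1]
width: 0.266
grip_force: 58.8
```

Emit:
jog_arm --turn '[[0,0,0],[0,0,0],[0,0,0],[0,0,0]]' --delta_pos '[[0,0,-0.0005],[0,0,0],[0,0,0],[0,0,0]]' --gripper '[0.015,0.015,0.015,0.015]'

```text
time: 17.12
tool_pos: [0.4626, 0.0299, 0.2346]
tcp_rot: [3.141, -0.044, -0.004]
wrist_force: [-4.1, -2.4, 0.7]
width: 0.266
grip_force: 58.7
```

Emit:
jog_arm --turn '[[0,0,0],[0,0,0],[0,0,0],[0,0,0],[0,0,0]]' --delta_pos '[[-0.0006,0.0004,-0.0002],[0,0,0],[0,0,0],[0,0,0],[0,0,0]]' --gripper '[0.015,0.015,0.015,0.015,0.015]'

```text
time: 17.53
tool_pos: [0.4626, 0.0298, 0.235]
tcp_rot: [3.141, -0.043, -0.001]
wrist_force: [-2.2, -1.5, -1.8]
width: 0.262
grip_force: 58.7
```

Run:
```python
from h import *
s=st()
I=vision.read_camera("side");cv2.imwrite("pics/s6.png",cv2.resize(I[170:260,210:300,::-1],(600,600),interpolation=cv2.INTER_CUBIC))
s=st()
```

```text
t 17.53 tcp [0.4626 0.0298 0.235 ] xang -1.59 z [-0.001 -0.    -1.   ] F [-2.2 -1.5 -1.8] T [-0.25  0.22  0.24] w 22.4 gf 58.7
t 17.58 tcp [0.4626 0.0298 0.2351] xang -1.59 z [-0.001 -0.    -1.   ] F [-1.8 -2.3 -2.3] T [-0.22  0.27  0.27] w 22.5 gf 58.7
```

View pics/s6.png

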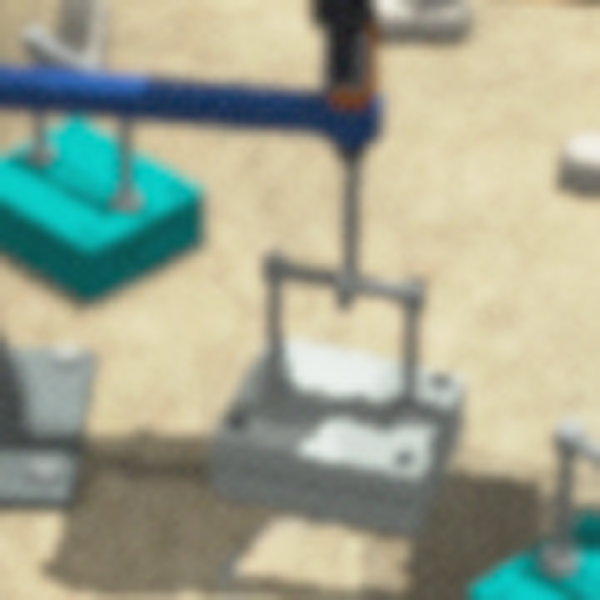

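The bow sits in the hook and the mould has not moved. The tool is pulling about 2 N too much, so I take that back, soften the grip and then open.

Emit:
jog_arm --turn '[[0,0,0],[0,0,0],[0,0,0],[0,0,0],[0,0,0]]' --delta_pos '[[-0.0003,0.0003,0.0004],[0,0,0],[0,0,0],[0,0,0],[0,0,0]]' --gripper '[0.015,0.015,0.015,0.015,0.015]' --grip_force 30

```text
time: 18.0
tool_pos: [0.4626, 0.0298, 0.2351]
tcp_rot: [-3.141, 0.043, -0.0]
wrist_force: [-1.5, 1.1, -2.5]
width: 0.263
grip_force: 58.8
```

Emit:
jog_arm --turn '[[0,0,0],[0,0,0],[0,0,0],[0,0,0],[0,0,0]]' --delta_pos '[[0,0,0.0004],[0,0,0],[0,0,0],[0,0,0],[0,0,0]]' --gripper '[0.016,0.016,0.016,0.016,0.016]' --grip_force 30

```text
time: 18.42
tool_pos: [0.4626, 0.0297, 0.2348]
tcp_rot: [-3.141, 0.043, -0.0]
wrist_force: [-2.0, 1.0, -0.7]
width: 0.26
grip_force: 58.8
```

Emit:
jog_arm --turn '[[0,0,0],[0,0,0],[0,0,0]]' --delta_pos '[[0,0,0],[0,0,0],[0,0,0]]' --gripper '[0.016,0.016,0.016]'

```text
time: 18.67
tool_pos: [0.4626, 0.0297, 0.2348]
tcp_rot: [-3.141, 0.044, -0.0]
wrist_force: [-1.8, 1.9, -1.1]
width: 0.269
grip_force: 58.8
```

The force is near zero, so the bow carries the whole pull. Now open.

Emit:
jog_arm --turn '[[0,0,0],[0,0,0],[0,0,0],[0,0,0],[0,0,0],[0,0,0],[0,0,0],[0,0,0],[0,0,0],[0,0,0],[0,0,0],[0,0,0]]' --delta_pos '[[0,0,0],[0,0,0],[0,0,0],[0,0,0],[0,0,0],[0,0,0],[0,0,0],[0,0,0],[0,0,0],[0,0,0],[0,0,0],[0,0,0]]' --gripper '[0.026,0.03,0.036,0.044,0.052,0.06,0.07,0.085,0.085,0.085,0.085,0.085]'

```text
time: 19.67
tool_pos: [0.4626, 0.0295, 0.2347]
tcp_rot: [3.141, -0.043, 0.0]
wrist_force: [-0.4, 0.4, 0.3]
width: 0.991
grip_force: 0.0
```

Emit:
jog_arm --turn '[[0,0,0],[0,0,0],[0,0,0],[0,0,0],[0,0,0],[0,0,0],[0,0,0],[0,0,0]]' --delta_pos '[[0,0,-0.01],[0,0,-0.02],[0,0,-0.03],[0,0,-0.03],[0,0,-0.03],[0,0,-0.03],[0,0,0],[0,0,0]]' --gripper '[0.085,0.085,0.085,0.085,0.085,0.085,0.085,0.085]'

```text
time: 20.33
tool_pos: [0.4638, 0.0296, 0.3881]
tcp_rot: [-3.141, 0.044, -0.009]
wrist_force: [-0.4, -0.5, -1.5]
width: 0.995
grip_force: 0.0
```

Run:
```python
from h import *
s=st()
I=vision.read_camera("side");cv2.imwrite("pics/s7.png",cv2.resize(I[110:260,170:320,::-1],(600,600),interpolation=cv2.INTER_CUBIC))
```

```text
t 20.33 tcp [0.4638 0.0296 0.3881] xang -1.59 z [ 0.006  0.    -1.   ] F [-0.4 -0.5 -1.5] T [-0.04  0.03  0.04] w 85.0 gf 0.0
```

View pics/s7.png

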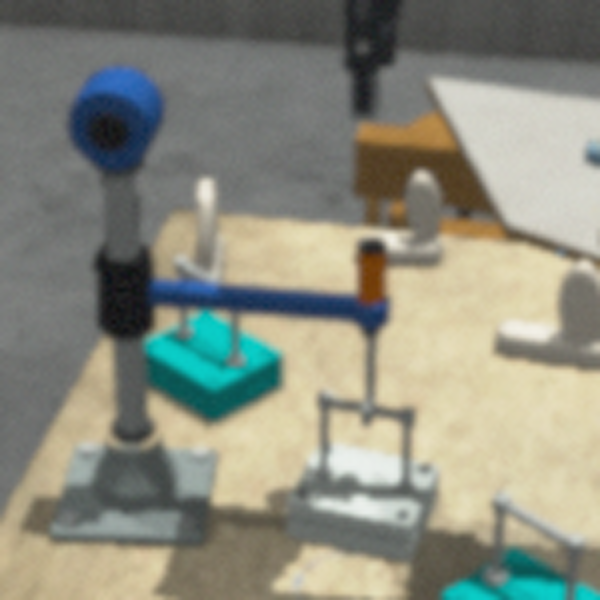

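The hook holds the bow at (368,408), the arm stayed down, the mould is in place and the gripper is clear.

```bash
python3 -c "
from workcell import ticket
print(ticket.finish_job())"
```

```text
the job is handed in; nothing more can be done
None
```

The hook is seated under the mould's bow and the bow carries the balancer's whole pull: the wrist read within about 1 N of zero vertically before I let go. It neither snapped up nor shifted the mould, and the job was handed in at about 20 s with the gripper clear.

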